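# Close up the bottle leak-test chamber

### The job

Set the green bottle down gently, standing upright, in the steel leak-test chamber, then lay the blue lid on the chamber so that it sits level and fully home, and then swing the red-balled clamp all the way down onto the lid. Leave the black and orange bottles standing where they are, and do not drop or ram the bottle or the lid.

Things in the scene. Friction and masses are not known exactly. Their poses are not given: they have to be found in the camera images.
- chamber: Steel round pot fixed to the bench, 150 mm outside diameter, 105 mm high, wall 6 mm, floor 6 mm thick (inside 138 mm diameter). Origin: centre of its underside, on the bench; z up. A dark steel toggle clamp stands on its -y side, its two upright cheeks 103 mm from the chamber's axis, 26 mm across, rising to 145 mm.
- chamber_rim (a point): Centre of the chamber's mouth, at rim height, 105 mm above the bench.
- clamp (a joint): Hinge angle of the clamp arm, rad: 0 = down, its rubber foot on a seated lid; grows as it opens; near 1.6 it stands straight up, about 2 leans back, away from the chamber. Stiff: stays where it is left. Stop at 2.3.
- clamp_hinge (a point): Hinge axis of the clamp arm, 136 mm above the bench, 103 mm from the chamber's axis towards the chamber's -y. The axis runs along the chamber's x.
- clamp_ball (a point): Centre of the red ball, 24 mm diameter, at the end of the clamp arm (arm 10 mm thick), 63 mm from the hinge axis. With the clamp down it is 61 mm from the hinge towards the chamber's axis and 15 mm above the hinge, 40 mm above the lid's top; foot 46 mm from the hinge.
- lid_rest: Plywood stand, about 140 x 160 mm, 110 mm high, fixed to the bench, top board sloping 30 degrees down towards its own -x, two dark pegs at the lower edge. Origin: on the bench under the board's middle (board top 68 mm above it).
- lid: Blue round lid, flange 156 mm diameter and 6 mm thick, with a black locating lip below it, 130 mm diameter and 8 mm deep, that fits loosely in the chamber's mouth. 14 mm thick in all without its grip. Origin: centre of the lip's underside; z out of the top. Seated, the origin is 97 mm above the bench, the flange on the rim. It starts lying on the lid rest, tilted 30 degrees. About 220 g.
- lid_grip (a point): Middle of the lid's yellow grip: an upright block on the lid's centre, 36 mm long along the lid's x, 18 mm thick along the lid's y, 34 mm high; the point is 31 mm from the lid's origin along its z, 17 mm above the flange.
- green_bottle: Green round bottle with green flip-top cap, 36 mm diameter (cap 34 mm), 85 mm high, standing on the bench; cap from 60 mm up. Origin: centre of its underside; z up. About 90 g.
- black_bottle: Black bottle, same size and origin. Bystander.
- orange_bottle: Orange bottle, same size and origin. Bystander.

How it is judged:
By the outcome, as a careful person would: the job done as asked, in the order asked, and still so for the second after the job is handed in, with the robot touching nothing.
It also fails if it takes over 67 s, if anything falls off the work surface, if the arm or the gripper's body presses on something with over 40 N, if the wrist force passes 120 N, or if a joint passes its speed limit or range.

### The arm

A 6-joint arm with a two-finger parallel gripper is mounted at the origin on the work surface. World frame = base frame: x ahead of the robot, y to its left, z up, the work surface at z = 0. Lengths are in mm, angles in rad, forces in N, time in s.
With the tool pointing down it reaches from about 350 to 775 mm from the base axis. Payload 7.3 kg.
Tool frame: the origin (TCP) lies at the centre of the arm's flange, where the gripper is bolted on; the fingertips stand 178 mm ahead of it and the grasp point (between the pads) lies 159 mm ahead of it; z points along the fingers, y is the line along which they close (so a half turn about z gives the same grasp; the last joint's range is limited). The gripper opens to 92 mm and grips with 3 to 60 N. Pads are 19 mm wide; open, the fingers measure 130 mm over their backs; the gripper's body (75 mm by 190 mm) begins 47 mm behind the grasp point.
Start: joints at [-1.376, 0.342, 1.524, -0, 1.275, -0.146], TCP at [175.496, -494.802, 404.741] pointing down, gripper open.
Joint ranges: [-2.53, 2.53], [-0.77, 2.02], [0.04, 2.7], [-1, 4.14], [0.28, 2.66], [-3.11, 3.11]. Speed limits (rad/s): [2.57, 2.57, 3.14, 3.14, 3.14, 3.14].

### API

Orientations are given as [roll, pitch, yaw] about the fixed x, y, z axes, in that order (R = Rz(yaw) Ry(pitch) Rx(roll)).
In Python, from plant import * gives the robot as it stands. The module is installed in compiled form; this text tells all that it offers.
- The arm moves only by the shell command python3 -m inch 'ROWS'. ROWS is JSON, a list of rows, each a list of 5 numbers: the shift along the tool's x, y, z in m, then the turn about the tool's z in rad, then the opening, from 0 (shut) to 1 (fully open). In form: [[tx, ty, tz, spin, claw], ...]. A call has 1 to 8 rows; each row is the pose to reach, as a shift and turn from the pose commanded when the call began, along the tool's axes at that moment; what a row does not reach only later rows make up. A row lasts 1/12 s, in which the tool goes at most 41.7 mm and 7.16 degrees, less where a joint would pass 70% of its speed; a pose out of reach is approached as far as the arm can. A call with a gripper value outside its range is refused whole. The fingers move at their own pace and stop on an object; the grip force is fixed at half the most. Time passes only in rows, so rows that repeat a pose let the fingers close. It gives the time, the measured TCP pose, the force, the opening and the grip force at its end, in the units of the state.
- get_obs(): the state, without advancing time (a new reading comes with each control period).
- capture(name): name is "scene" or "top"; returns a dict with "color" (384x512x3 uint8, red, green, blue), "intrinsics" (3x3 intrinsics, pixels), "pose" (4x4, takes a point from camera to world coordinates). Camera axes: x right, y down, z forward; pixel columns grow to the right and rows downward; lengths in mm; the calibration is good to about 2 mm. A picture is of the moment at which its call begins. There is no depth.
- close_job(): hands the job in; it is judged then, once.
Trained networks look in a picture, given as the dict that the camera call returned (one of the last four; its "shot" number tells which), for a name from the list of things; names that differ only in an ending like _2 or _b are one class to them, and where a whole thing is asked for, a point or a joint stands for the part that bears it (a point fixed in the world has none). Each returns a list of dicts, best first, with "conf" (0 to 1); they miss things now and then, are a little off and sometimes report something else, mostly with a low value. They report only what shows in the picture. A call takes as long as a camera call.
- look_for(picture, target): "rect" ([centre column, centre row, width, height] in pixels, round what is visible of it).
- trace(picture, target): "pixels" (384x512 bool, what is visible of it) and "rect" ([centre column, centre row, width, height] in pixels, round what is visible of it).
- tip_of(picture, target): "centre" ([column, row] in pixels: a listed point, or the origin of a listed thing).
The state is a dict: "time": time; "joint_positions": joint angles; "dq": joint speeds; "tau": joint torques, N m; "tool_pos": TCP position; "tcp_rot": TCP orientation; "contact_force": force on the tool from outside, world axes, zero at the start; "moment": the same for the moment, N m; "grip_width": finger opening in mm; "finger_force": force on a finger pad.
Only numpy, scipy, OpenCV 4.12 (cv2) and the standard library are available. Lean on these libraries where they do the work, as an engineer would, in place of code of your own. Each camera call takes 0.05 s, during which the arm holds its last target. There are 200 camera calls.

## Working session

There is one attempt and no reset: what is moved stays moved. The work goes in short steps, Python scripts to look and compute and a shell command to move; the robot and the scene stay as the last step left them, time stands still between calls to the robot, and variables do not carry over. Pictures are saved under pics/ and viewed, at most 10 in all, crops included, and the job is handed in when it is done.

```bash
mkdir -p pics; cat > h.py <<'E'
from plant import *
import numpy as np, cv2
def ray(p,px):
    K=np.array(p["intrinsics"]);T=np.array(p["pose"]);d=np.linalg.inv(K)@[px[0],px[1],1];d=T[:3,:3]@d
    return T[:3,3],d/np.linalg.norm(d)
def tri(rs):
    A=sum(np.eye(3)-np.outer(d,d) for o,d in rs);b=sum((np.eye(3)-np.outer(d,d))@o for o,d in rs);X=np.linalg.solve(A,b)
    return X.round(1),[round(float(np.linalg.norm((np.eye(3)-np.outer(d,d))@(X-o))),1) for o,d in rs]
def proj(p,X):
    T=np.linalg.inv(np.array(p["pose"]));c=T[:3,:3]@np.array(X,float)+T[:3,3];q=np.array(p["intrinsics"])@c;return q[:2]/q[2]
def save(p,n): cv2.imwrite("pics/"+n+".png",cv2.cvtColor(p["color"],cv2.COLOR_RGB2BGR))
E
python3 - <<'E'
from h import *
o=get_obs();print({k:np.round(v,3).tolist() for k,v in o.items()})
a=capture("scene");b=capture("top");save(a,"s0");save(b,"t0")
cv2.imwrite("pics/both0.png",cv2.cvtColor(np.vstack([np.hstack([a["color"],b["color"]])]),cv2.COLOR_RGB2BGR)[:, :])
for p in(a,b):print(np.array(p["pose"]).round(2).tolist(),np.array(p["intrinsics"])[0,0])
for t in["chamber","chamber_rim","clamp_hinge","clamp_ball","lid_rest","lid","lid_grip","green_bottle","black_bottle","orange_bottle"]:
    r=[tip_of(p,t) for p in(a,b)]
    print(t,[[(np.round(x["centre"],1).tolist(),round(x["conf"],2)) for x in q[:2]] for q in r], end=' ')
    if r[0] and r[1]: print(tri([ray(a,r[0][0]["centre"]),ray(b,r[1][0]["centre"])]))
E
```

```text
{'time': 0.0, 'joint_positions': [-1.376, 0.343, 1.525, -0.0, 1.275, -0.146], 'dq': [0.0, -0.0, -0.001, -0.001, -0.0, -0.0], 'tau': [-0.001, -43.125, -24.423, 0.072, 0.056, -0.0], 'tool_pos': [175.466, -494.664, 404.061], 'tcp_rot': [-3.14, -0.0, 0.341], 'contact_force': [-0.436, -0.483, -0.921], 'moment': [-0.013, 0.022, 0.027], 'finger_force': 0.0, 'grip_width': 91.833}
[[0.51, 0.74, -0.44, 919.31], [0.86, -0.43, 0.27, -237.49], [0.01, -0.51, -0.86, 795.1], [0.0, 0.0, 0.0, 1.0]] 374.73290275023254
[[-0.01, -1.0, 0.1, 466.29], [-1.0, 0.01, 0.01, -32.82], [-0.01, -0.1, -0.99, 861.95], [0.0, 0.0, 0.0, 1.0]] 382.4575191181193
chamber [[([175.1, 236.1], 0.55), ([359.0, 195.5], 0.37)], [([249.9, 154.0], 0.62), ([350.9, 205.9], 0.57)]] (array([ 602.2, -118.5,  192.2]), [107.7, 107.7])
chamber_rim [[([161.0, 217.0], 0.73)], [([366.4, 205.8], 0.59)]] (array([ 512.2, -233.5,  116.1]), [1.2, 1.2])
clamp_hinge [[([110.0, 223.8], 0.62), ([287.6, 239.1], 0.35)], [([419.1, 214.8], 0.67)]] (array([ 493. , -324.1,  143. ]), [0.9, 0.9])
clamp_ball [[([75.4, 217.3], 0.74)], [([455.6, 219.1], 0.87)]] (array([ 483.1, -366.2,  194.3]), [0.5, 0.5])
lid_rest [[([357.4, 193.5], 0.9)], []] lid [[([364.3, 180.3], 0.71), ([355.1, 195.0], 0.71)], [([144.7, 151.5], 0.95)]] (array([631.6, 213.9,  68.9]), [2.0, 2.0])
lid_grip [[([361.1, 170.9], 0.71)], [([145.1, 156.3], 0.9)]] (array([617.2, 206.5,  93.8]), [0.4, 0.4])
green_bottle [[([285.4, 240.5], 0.88), ([172.2, 239.6], 0.63)], [([248.8, 151.3], 0.59)]] (array([644.5,  -4.5,  -1.1]), [3.0, 3.0])
black_bottle [[([240.8, 178.5], 0.79)], [([254.4, 241.6], 0.57)]] (array([440.3, -13.7,  -2.9]), [0.0, 0.0])
orange_bottle [[([264.2, 208.3], 0.68)], [([254.0, 241.1], 0.73), ([252.9, 198.4], 0.64)]] (array([ 452. ,   16.4, -168.1]), [29.6, 29.6])
```

View pics/s0.png

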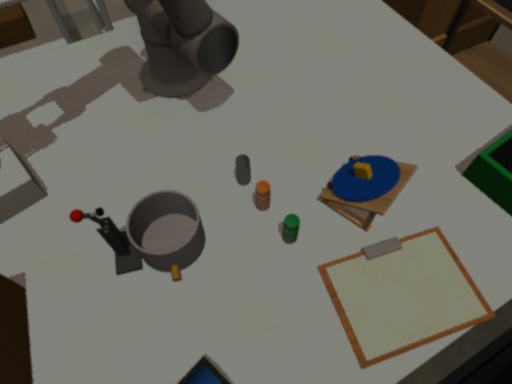

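View pics/t0.png

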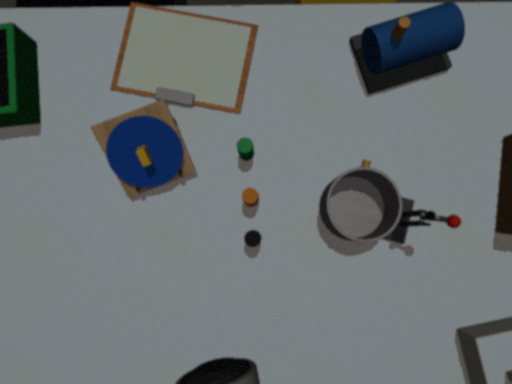

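The scene view shows the green bottle at (290,229), the chamber at (165,230), the lid grip at (363,171) and the ball at (77,216). In the top view they are at (245,149), (361,204), (144,156) and (454,221). The clamp leans back and the lid tilts towards the robot. Next I'll refine these positions with silhouette fits in both views.

```bash
cat >> h.py <<'E'
from scipy.optimize import minimize
from scipy.spatial.transform import Rotation as R
t_=np.linspace(0,2*np.pi,48,endpoint=False)
def ring(r,z): return np.c_[r*np.cos(t_),r*np.sin(t_),0*t_+z]
def sil(p,P):
    q=np.array([proj(p,x) for x in P]);h=cv2.convexHull((q*4+1.5).astype(np.float32))
    m=np.zeros((384*4,512*4),np.uint8);cv2.fillConvexPoly(m,np.round(h*16).astype(np.int32),1,shift=4)
    return cv2.resize(m*255,(512,384),interpolation=cv2.INTER_AREA)/255.
def iou(S,m): return np.minimum(S,m).sum()/np.maximum(S,m).sum()
def fit(f,x0,step):
    x0=np.array(x0,float);S=np.vstack([x0]+[x0+np.eye(len(x0))[i]*step[i] for i in range(len(x0))])
    r=minimize(f,x0,method="Nelder-Mead",options=dict(initial_simplex=S,maxiter=150,xatol=.05,fatol=1e-4));return r.x,r.fun
def masks(ps,t): 
    o=[]
    for p in ps:
        r=trace(p,t); o.append(r[0]["pixels"].astype(float) if r else None); print(t,[(round(x["conf"],2),np.round(x["rect"]).tolist()) for x in r[:2]])
    return o
E
cat > fit0.py <<'E'
from h import *
ps=[capture("scene"),capture("top")]
mb=masks(ps,"green_bottle")
bot=np.vstack([ring(18,0),ring(18,60),ring(17,85)])
c=lambda M,P:sum(1-iou(sil(p,P),m) for p,m in zip(ps,M) if m is not None)
print("bottle",fit(lambda v:c(mb,bot+v),[644,-5,0],[6,6,6]))
mc=masks(ps,"chamber")
ch=np.vstack([ring(75,0),ring(75,105)])
print("chamber",fit(lambda v:c(mc,ch+v),[512,-233,0],[8,8,8]))
ml=masks(ps,"lid")
yel=[]
for p,m in zip(ps,ml):
    hsv=cv2.cvtColor(p["color"],cv2.COLOR_RGB2HSV);yel.append(((hsv[...,0]>15)&(hsv[...,0]<35)&(hsv[...,1]>150)&(cv2.dilate(m,np.ones((9,9)))>0)).astype(float));print("yel",yel[-1].sum())
box=np.array([[a,b,d] for a in(-18,18) for b in(-9,9) for d in(14,48)],float)
fl=np.vstack([ring(78,8),ring(78,14)])
def lc(v):
    A=R.from_euler("ZYZ",[v[3],-np.pi/6,v[4]]);full=np.zeros(1)
    e=0
    for p,y,m in zip(ps,yel,ml):
        B=sil(p,A.apply(box)+v[:3]);F=np.maximum(sil(p,A.apply(fl)+v[:3]),B);e+=(1-iou(B,y))+2*(1-iou(F,np.maximum(m,y)))
    return e
for s in (-.4,0.,.4):
    x,f=fit(lc,[631,214,66,.34,s],[6,6,6,.1,.2]);A=R.from_euler("ZYZ",[x[3],-np.pi/6,x[4]])
    print("lid",x.round(2),round(f,3),"grip",(A.apply([0,0,31])+x[:3]).round(1),"xaxis",A.apply([1,0,0]).round(3),"y",A.apply([0,1,0]).round(3))
mk=masks(ps,"clamp_ball")
rr=[]
for p in ps:
    h=cv2.cvtColor(p["color"],cv2.COLOR_RGB2HSV);m=(((h[...,0]<6)|(h[...,0]>174))&(h[...,1]>170)&(h[...,2]>70)).astype(np.uint8)
    n,l,s,ce=cv2.connectedComponentsWithStats(m);i=1+np.argmax(s[1:,4]);print(ce[i],s[i,4]);rr.append(ray(p,ce[i]))
print("ball",tri(rr))
E
python3 fit0.py
```

```text
green_bottle [(0.64, [291.0, 229.0, 22.0, 29.0]), (0.31, [244.0, 170.0, 22.0, 26.0])]
green_bottle [(0.88, [248.0, 150.0, 16.0, 23.0])]
bottle (array([640.09877417,   3.63357151,   2.13163476]), np.float64(0.18901972599497852))
chamber [(0.57, [139.0, 235.0, 138.0, 96.0])]
chamber [(0.82, [390.0, 201.0, 144.0, 86.0]), (0.64, [145.0, 151.0, 102.0, 97.0])]
chamber (array([ 516.53673386, -234.27939171,    2.75347254]), np.float64(0.4607005970228363))
lid [(0.88, [366.0, 180.0, 70.0, 46.0])]
lid [(0.62, [147.0, 152.0, 73.0, 76.0])]
yel 225.0
yel 178.0
lid [ 6.3237e+02  2.1498e+02  6.7500e+01  3.6000e-01 -2.5000e-01] 0.654 grip [617.8 209.6  94.4] xaxis [0.872 0.063 0.485] y [-0.139  0.983  0.123]
lid [ 6.3212e+02  2.1491e+02  6.7620e+01  3.7000e-01 -2.4000e-01] 0.653 grip [617.7 209.2  94.5] xaxis [0.87  0.083 0.485] y [-0.161  0.98   0.12 ]
lid [ 6.3211e+02  2.1602e+02  6.6920e+01  4.2000e-01 -2.6000e-01] 0.667 grip [618.  209.6  93.8] xaxis [0.868 0.115 0.484] y [-0.199  0.972  0.126]
clamp_ball [(0.75, [87.0, 218.0, 35.0, 19.0])]
clamp_ball [(0.78, [440.0, 218.0, 42.0, 15.0])]
[ 75.86138614 215.20792079] 101
[453.92473118 220.74193548] 93
ball (array([ 480.1, -363.6,  194.8]), [0.1, 0.1])
```

```bash
cat > fit1.py <<'E'
from h import *
ps=[capture("scene"),capture("top")]
G=[]
for p in ps:
    h=cv2.cvtColor(p["color"],cv2.COLOR_RGB2HSV);m=((h[...,0]>45)&(h[...,0]<85)&(h[...,1]>110)).astype(np.uint8);m[:, :200]=0;m[:,330:]=0
    n,l,s,ce=cv2.connectedComponentsWithStats(m);i=1+np.argmax(s[1:,4]);G.append((l==i).astype(float));print(s[i],ce[i].round(1))
bot=np.vstack([ring(18,0),ring(18,60),ring(17,85)])
print("bottle",fit(lambda v:sum(1-iou(sil(p,bot+v),m) for p,m in zip(ps,G)),[642,0,0],[6,6,6]))
gm=[]
for p in ps:
    g=cv2.GaussianBlur(cv2.cvtColor(p["color"],cv2.COLOR_RGB2GRAY).astype(np.float32),(0,0),1.0)
    gm.append(np.hypot(cv2.Sobel(g,-1,1,0),cv2.Sobel(g,-1,0,1)))
def ec(v,sel=(0,1)):
    e=0
    for i in sel:
        for r in(69,75):
            q=np.array([proj(ps[i],x) for x in ring(r,0)+v],np.float32)
            e-=cv2.remap(gm[i],q[None,:,0],q[None,:,1],cv2.INTER_LINEAR).mean()
    return e
for s in((512,-233,105),(518,-238,105),(508,-228,110)): print("rim",fit(ec,s,[5,5,5]))
for i in(0,1): print(i,fit(lambda v:ec([v[0],v[1],105],(i,)),[513,-234],[5,5]))
b=cv2.resize(np.hstack([ps[0]["color"][170:290,60:310],ps[1]["color"][130:250,230:480]]),None,fx=1.6,fy=1.6)
E
python3 fit1.py
```

```text
[285 214  14  23 219] [292.  223.7]
[238 139  15  21 245] [245.1 148.2]
bottle (array([640.16300449,   4.93085486,  -4.74510846]), np.float64(0.7997887201818948))
rim (array([ 516.13740631, -232.5593343 ,  105.06716137]), np.float64(-375.28228759765625))
rim (array([ 516.20011211, -232.51450558,  105.02368474]), np.float64(-375.2916564941406))
rim (array([ 516.20555014, -232.45384943,  105.45818107]), np.float64(-375.2915344238281))
0 (array([ 515.78202803, -232.43592536]), np.float64(-187.96484375))
1 (array([ 516.43087889, -232.58902197]), np.float64(-187.81390380859375))
```

The rim fit is consistent at (516, -232.5, 105). The bottle is at about (640, 4), the lid grip at about (617.7, 209.4, 94.4), and the chamber yaw is about -0.27. Now I'll move over the bottle.

```bash
python3 -m inch '[[0.038,-0.020,0.0,-0.06,0.7],[0.076,-0.039,0,-0.12,0.7],[0.113,-0.059,0,-0.18,0.7],[0.151,-0.079,0,-0.24,0.7],[0.189,-0.098,0,-0.30,0.7],[0.227,-0.118,0,-0.36,0.7],[0.264,-0.138,0,-0.42,0.7],[0.302,-0.157,0,-0.48,0.7]]'
```

```text
time: 2.37
tool_pos: [403.7, -249.2, 405.0]
tcp_rot: [3.141, 0.0, 0.824]
contact_force: [0.1, 0.1, 0.6]
grip_width: 64.5
finger_force: 0.0
```

```bash
cat >> h.py <<'E'
def go(x,y,z,yaw=None,cam=()):
    o=get_obs();p=np.array(o["tool_pos"]);w=o["tcp_rot"][2];c,s=np.cos(w),np.sin(w);d=np.array([x,y,z])-p
    sp=0 if yaw is None else -(((yaw-w)+np.pi)%(2*np.pi)-np.pi)
    print("rows to go: ",np.round([(c*d[0]+s*d[1])/1e3,(s*d[0]-c*d[1])/1e3,-d[2]/1e3,sp],4).tolist(),"at",p.round(1),round(w,3))
E
python3 -m inch '[[0.040,0,0.0,-0.06,0.7],[0.08,0,0.01,-0.12,0.7],[0.12,0,0.02,-0.18,0.7],[0.16,0,0.03,-0.24,0.7],[0.2,0,0.045,-0.30,0.7],[0.24,0,0.06,-0.36,0.7],[0.28,0,0.075,-0.42,0.7],[0.32,0,0.09,-0.479,0.7]]'
python3 -m inch '[[0.005,-0.010,0.0,0,0.7],[0.009,-0.018,0,0,0.7],[0.009,-0.018,0,0,0.7]]'; python3 -c "
from h import *
go(640,4,227,1.30)"
```

```text
time: 3.03
tool_pos: [619.3, -18.0, 315.4]
tcp_rot: [3.141, 0.0, 1.303]
contact_force: [1.7, -1.6, 0.8]
grip_width: 63.9
finger_force: 0.0
time: 3.28
tool_pos: [602.3, -5.1, 315.8]
tcp_rot: [-3.14, 0.0, 1.301]
contact_force: [-0.5, -0.8, 0.1]
grip_width: 64.3
finger_force: 0.0
rows to go:  [0.0188, 0.034, 0.0888, 0.0011] at [602.3  -5.1 315.8] 1.301
```

```bash
python3 -m inch '[[0.010,0.017,0.0,0,0.7],[0.019,0.034,0,0,0.7],[0.019,0.034,0.03,0,0.7],[0.019,0.034,0.06,0,0.7],[0.019,0.034,0.08,0,0.7],[0.019,0.034,0.089,0,0.7],[0.019,0.034,0.089,0,0.7]]'; python3 - <<'E'
from h import *
go(640,4,227,1.30)
a=capture("scene");b=capture("top")
save(a,"x");cv2.imwrite("pics/g1.png",cv2.cvtColor(cv2.resize(np.hstack([a["color"][140:280,220:360],b["color"][80:220,180:320]]),None,fx=2.8,fy=2.8),cv2.COLOR_RGB2BGR))
E
```

```text
time: 3.87
tool_pos: [640.4, 1.8, 226.2]
tcp_rot: [-3.139, 0.001, 1.298]
contact_force: [0.3, 0.6, -0.1]
grip_width: 64.2
finger_force: 0.0
rows to go:  [0.002, -0.001, -0.0008, -0.0019] at [640.4   1.8 226.2] 1.298
```

View pics/g1.png

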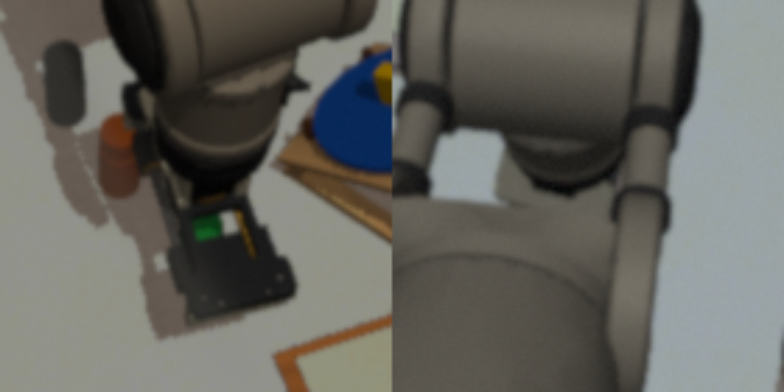

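The green cap shows between the fingers at (205,228) in the crop, and the orange bottle is clear. Closing now.

```bash
python3 -m inch '[[0.002,0,0,0,0.3],[0.002,0,0,0,0.2],[0.002,0,0,0,0.2],[0.002,0,0,0,0.2],[0.002,0,0,0,0.2]]'; python3 -m inch '[[0,0,-0.003,0,0.2],[0,0,-0.01,0,0.2],[0,0,-0.03,0,0.2],[0,0,-0.06,0,0.2],[0,0,-0.095,0,0.2],[0,0,-0.125,0,0.2],[0,0,-0.125,0,0.2]]';python3 -c "
from h import *
go(516.2,-232.5,350,1.30)"
```

```text
time: 4.38
tool_pos: [641.7, 4.9, 227.7]
tcp_rot: [3.141, -0.0, 1.3]
contact_force: [0.4, -0.5, 0.6]
grip_width: 35.5
finger_force: 6.1
time: 4.97
tool_pos: [642.7, 4.8, 360.3]
tcp_rot: [3.129, -0.002, 1.3]
contact_force: [1.3, -0.1, 0.1]
grip_width: 34.6
finger_force: 29.9
rows to go:  [-0.2625, -0.0584, 0.0103, -0.0001] at [642.7   4.8 360.3] 1.3
```

```bash
python3 -m inch '[[-0.02,-0.005,0,0,0.2],[-0.058,-0.013,0,0,0.2],[-0.096,-0.021,0,0,0.2],[-0.134,-0.030,0,0,0.2],[-0.172,-0.038,0,0,0.2],[-0.21,-0.047,0,0,0.2],[-0.243,-0.054,0,0,0.2],[-0.262,-0.058,0,0,0.2]]'; python3 -m inch '[[0,0,0,0,0.2],[0,0,0,0,0.2]]';python3 -c "
from h import *
go(516.2,-232.5,233,1.30)"
```

```text
time: 5.63
tool_pos: [513.8, -234.9, 352.5]
tcp_rot: [3.142, 0.001, 1.298]
contact_force: [0.7, 0.2, -2.0]
grip_width: 35.0
finger_force: 29.9
time: 5.8
tool_pos: [515.1, -232.9, 352.4]
tcp_rot: [3.141, -0.0, 1.297]
contact_force: [0.2, 0.3, -0.2]
grip_width: 35.0
finger_force: 29.9
rows to go:  [0.0007, 0.0009, 0.1194, -0.0027] at [ 515.1 -232.9  352.4] 1.297
```

```bash
python3 -m inch '[[0,0.001,0.02,0,0.2],[0,0.001,0.045,0,0.2],[0,0.001,0.07,0,0.2],[0,0.001,0.09,0,0.2],[0,0.001,0.103,0,0.2],[0,0.001,0.109,0,0.2],[0,0.001,0.112,0,0.2],[0,0.001,0.112,0,0.2]]'; python3 -m inch '[[0,0,0.002,0,0.2],[0,0,0.003,0,0.2],[0,0,0.004,0,0.2],[0,0,0.005,0,0.2],[0,0,0.006,0,0.2],[0,0,0.006,0,0.2],[0,0,0.006,0,0.2]]'
```

```text
time: 6.47
tool_pos: [517.1, -231.6, 240.1]
tcp_rot: [-3.141, -0.0, 1.301]
contact_force: [-1.0, 0.1, -0.5]
grip_width: 34.7
finger_force: 29.9
time: 7.05
tool_pos: [516.6, -232.4, 234.2]
tcp_rot: [3.142, 0.0, 1.3]
contact_force: [-0.2, 0.8, -1.0]
grip_width: 34.8
finger_force: 29.9
```

```bash
python3 -m inch '[[0,0,0.001,0,0.2],[0,0,0.001,0,0.2],[0,0,0.001,0,0.2]]';python3 -m inch '[[0,0,0.001,0,0.2],[0,0,0.001,0,0.2],[0,0,0.001,0,0.2]]';python3 -m inch '[[0,0,0.001,0,0.2],[0,0,0.001,0,0.2],[0,0,0.001,0,0.2]]'
```

```text
time: 7.3
tool_pos: [516.7, -232.4, 233.6]
tcp_rot: [3.141, 0.0, 1.3]
contact_force: [-1.5, 0.4, 3.1]
grip_width: 34.7
finger_force: 29.9
time: 7.55
tool_pos: [516.6, -232.4, 233.5]
tcp_rot: [3.141, 0.001, 1.3]
contact_force: [-2.3, 2.0, 11.7]
grip_width: 34.9
finger_force: 30.0
time: 7.8
tool_pos: [516.6, -232.4, 233.4]
tcp_rot: [3.14, 0.001, 1.3]
contact_force: [-5.8, 3.1, 17.7]
grip_width: 34.8
finger_force: 30.1
```

```bash
python3 -m inch '[[0,0,-0.001,0,0.2],[0,0,-0.0018,0,0.2],[0,0,-0.0018,0,0.45],[0,0,-0.0018,0,0.58],[0,0,-0.0018,0,0.58],[0,0,-0.0018,0,0.58]]';python3 -m inch '[[0,0,-0.01,0,0.58],[0,0,-0.03,0,0.58],[0,0,-0.06,0,0.58],[0,0,-0.095,0,0.58],[0,0,-0.125,0,0.7],[0,0,-0.125,0,0.7]]';python3 -c "
from h import *
go(613,208,300,.16)"
```

```text
time: 8.3
tool_pos: [516.6, -232.3, 232.6]
tcp_rot: [-3.141, -0.0, 1.3]
contact_force: [-0.7, 0.4, 0.0]
grip_width: 52.7
finger_force: 0.0
time: 8.8
tool_pos: [517.6, -232.8, 365.3]
tcp_rot: [3.13, 0.003, 1.3]
contact_force: [1.7, -0.1, -0.2]
grip_width: 62.1
finger_force: 0.0
rows to go:  [0.4503, -0.026, 0.0653, 1.1399] at [ 517.6 -232.8  365.3] 1.3
```

```bash
python3 -m inch '[[0.038,-0.002,0,0.09,0.7],[0.076,-0.004,0,0.18,0.7],[0.114,-0.006,0,0.27,0.7],[0.152,-0.008,0,0.36,0.7],[0.19,-0.010,0,0.45,0.7],[0.228,-0.012,0,0.54,0.7],[0.266,-0.014,0,0.63,0.7],[0.304,-0.016,0,0.72,0.7]]';python3 -m inch '[[0,0,0,0.1,0.7],[0,0,0,0.2,0.7],[0,0,0,0.3,0.7],[0,0,0,0.42,0.7]]'; python3 - <<'E'
from h import *
go(613,208,320,.16)
ps=[capture("scene"),capture("top")]
cv2.imwrite("pics/b1.png",cv2.cvtColor(cv2.resize(np.hstack([ps[0]["color"][170:290,90:240],ps[1]["color"][140:260,300:450]]),None,fx=2.6,fy=2.6),cv2.COLOR_RGB2BGR))
E
```

```text
time: 9.47
tool_pos: [582.5, 66.8, 358.2]
tcp_rot: [3.141, -0.0, 0.575]
contact_force: [0.4, -0.6, -1.1]
grip_width: 64.0
finger_force: 0.0
time: 9.8
tool_pos: [582.5, 65.4, 358.0]
tcp_rot: [3.142, 0.0, 0.156]
contact_force: [-0.3, 0.2, -0.3]
grip_width: 64.2
finger_force: 0.0
rows to go:  [0.0523, -0.1361, 0.038, -0.0041] at [582.5  65.4 358. ] 0.156
```

View pics/b1.png

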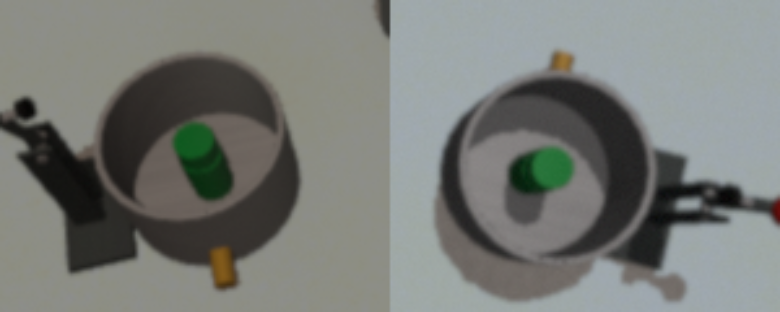

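The bottle stands upright at the chamber's centre, at (205,165) and (545,168) in the crop. Next is the lid.

```bash
python3 -m inch '[[0.013,-0.034,0,0,0.7],[0.026,-0.068,0.01,0,0.7],[0.039,-0.102,0.02,0,0.7],[0.052,-0.136,0.03,0,0.7],[0.052,-0.136,0.038,0,0.7],[0.052,-0.136,0.038,0,0.7]]'; python3 -m inch '[[0,0,0.02,0,0.7],[0,0,0.04,0,0.7],[0,0,0.051,0,0.7],[0,0,0.056,0,0.7],[0,0,0.056,0,0.7]]';python3 -c "
from h import *
go(613,208,264,.16)
a=capture('scene');cv2.imwrite('pics/l1.png',cv2.cvtColor(cv2.resize(a['color'][110:240,290:450],None,fx=3.5,fy=3.5),cv2.COLOR_RGB2BGR))"
```

```text
time: 10.4
tool_pos: [611.6, 209.1, 317.6]
tcp_rot: [3.141, 0.004, 0.166]
contact_force: [0.2, -0.0, -1.2]
grip_width: 64.5
finger_force: 0.0
time: 10.82
tool_pos: [612.2, 206.4, 263.2]
tcp_rot: [3.141, 0.002, 0.16]
contact_force: [0.5, -0.4, -0.3]
grip_width: 64.5
finger_force: 0.0
rows to go:  [0.001, -0.0014, -0.0008, -0.0004] at [612.2 206.4 263.2] 0.16
```

View pics/l1.png

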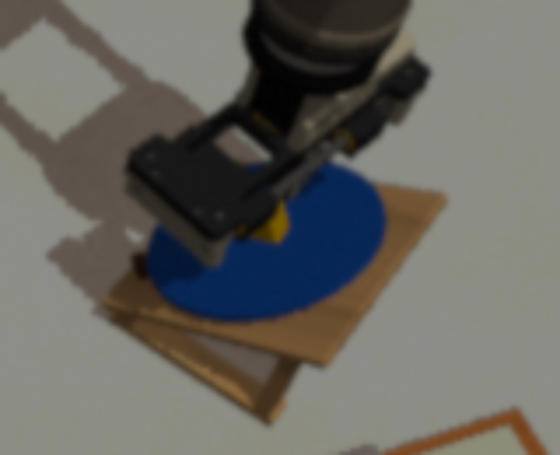

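The yellow block at (270,222) in the crop lies between the fingers, with no contact force yet. Closing.

```bash
python3 -m inch '[[0,-0.001,0,0,0.45],[0,-0.001,0,0,0.25],[0,-0.001,0,0,0.1],[0,-0.001,0,0,0.1],[0,-0.001,0,0,0.1],[0,-0.001,0,0,0.1],[0,-0.001,0,0,0.1],[0,-0.001,0,0,0.1]]'; python3 -m inch '[[0,0,-0.003,0,0.1],[0,0,-0.008,0,0.1],[0,0,-0.02,0,0.1],[0,0,-0.04,0,0.1],[0,0,-0.065,0,0.1],[0,0,-0.08,0,0.1],[0,0,-0.08,0,0.1]]';python3 - <<'E'
from h import *
go(440,150,300,.16)
a=capture("scene");b=capture("top");save(a,"l2")
E
```

```text
time: 11.53
tool_pos: [612.1, 208.5, 264.0]
tcp_rot: [-3.142, 0.0, 0.16]
contact_force: [-0.1, -0.5, 0.1]
grip_width: 20.3
finger_force: 28.2
time: 12.12
tool_pos: [612.9, 208.5, 349.1]
tcp_rot: [-3.141, -0.009, 0.16]
contact_force: [1.0, -0.3, -2.0]
grip_width: 18.1
finger_force: 29.8
rows to go:  [-0.18, 0.0303, 0.0491, -0.0003] at [612.9 208.5 349.1] 0.16
```

View pics/l2.png

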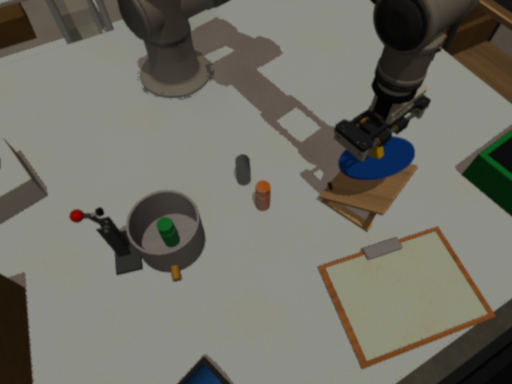

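The lid is held and clear of the rest, with the grip at (378,153), still tilted. I'll level it on free bench near (440,150), then regrip.

```bash
python3 -m inch '[[-0.015,0.002,0,0,0.1],[-0.045,0.007,0,0,0.1],[-0.08,0.013,0,0,0.1],[-0.115,0.019,0,0,0.1],[-0.15,0.025,0.01,0,0.1],[-0.172,0.029,0.025,0,0.1],[-0.18,0.03,0.045,0,0.1],[-0.18,0.03,0.065,0,0.1]]'; python3 -m inch '[[0,0,0.01,0,0.1],[0,0,0.02,0,0.1],[0,0,0.025,0,0.1],[0,0,0.028,0,0.1],[0,0,0.031,0,0.1],[0,0,0.034,0,0.1],[0,0,0.034,0,0.1]]';python3 - <<'E'
from h import *
go(440,150,229,.16)
a=capture("scene");b=capture("top")
t=lambda p:[np.round(x["centre"],1) for x in tip_of(p,"lid")[:1]]
print(t(a),t(b))
E
```

```text
time: 12.88
tool_pos: [436.5, 149.5, 277.7]
tcp_rot: [3.141, 0.003, 0.16]
contact_force: [0.2, 0.1, -2.1]
grip_width: 17.8
finger_force: 29.8
time: 13.47
tool_pos: [439.1, 150.1, 244.7]
tcp_rot: [3.141, 0.0, 0.16]
contact_force: [0.2, -0.0, -2.6]
grip_width: 18.1
finger_force: 29.8
rows to go:  [0.0008, 0.0003, 0.0157, -0.0002] at [439.1 150.1 244.7] 0.16
[array([301.1, 146.4])] [array([177.6, 233.6])]
```

```bash
for i in 1 2 3 4; do python3 -m inch '[[0,0,0.0015,0,0.1],[0,0,0.003,0,0.1],[0,0,0.0045,0,0.1],[0,0,0.006,0,0.1],[0,0,0.006,0,0.1]]' | egrep 'pos|force'; done
```

```text
tool_pos: [439.1, 150.1, 238.6]
contact_force: [-1.5, -0.2, -2.3]
finger_force: 29.8
tool_pos: [439.1, 150.1, 232.6]
contact_force: [0.3, 0.5, -2.9]
finger_force: 29.8
tool_pos: [439.9, 150.3, 227.6]
contact_force: [0.6, 0.5, 4.0]
finger_force: 30.0
tool_pos: [442.5, 150.6, 223.7]
contact_force: [7.8, 2.3, 12.5]
finger_force: 30.0
```

```bash
for i in 1 2 3; do python3 -m inch '[[0.001,0,0.0015,0,0.1],[0.001,0,0.003,0,0.1],[0.002,0,0.0045,0,0.1],[0.002,0,0.006,0,0.1],[0.002,0,0.006,0,0.1]]' | egrep 'pos|force'; done
```

```text
tool_pos: [445.0, 151.0, 218.0]
contact_force: [7.9, 1.5, 14.3]
finger_force: 30.0
tool_pos: [445.7, 151.1, 210.9]
contact_force: [5.7, 1.3, 8.1]
finger_force: 30.0
tool_pos: [447.1, 151.3, 204.4]
contact_force: [4.4, 1.4, 5.3]
finger_force: 30.0
```

```bash
for i in 1 2 3; do python3 -m inch '[[0,0,0.001,0,0.1],[0,0,0.002,0,0.1],[0,0,0.002,0,0.1]]' | egrep 'pos|force'; done; python3 - <<'E'
from h import *
a=capture('scene');cv2.imwrite('pics/l3.png',cv2.cvtColor(cv2.resize(a['color'][90:210,230:390],None,fx=3.5,fy=3.5),cv2.COLOR_RGB2BGR))
E
```

```text
tool_pos: [447.1, 151.3, 202.4]
contact_force: [4.8, 1.4, 5.7]
finger_force: 30.0
tool_pos: [447.1, 151.4, 202.0]
contact_force: [0.3, -0.6, 23.5]
finger_force: 30.0
tool_pos: [447.1, 151.4, 201.1]
contact_force: [-4.2, -1.5, 36.2]
finger_force: 30.0
```

View pics/l3.png

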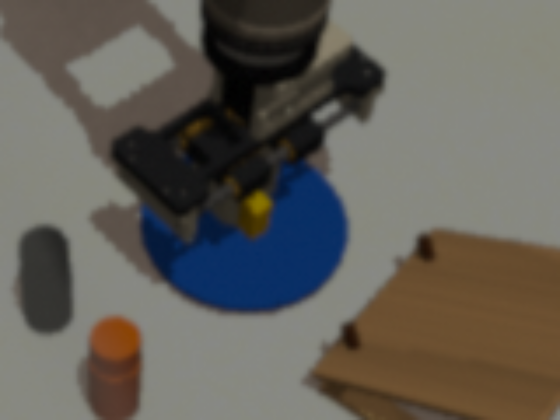

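The lid lies flat on the bench and the black and orange bottles are clear of it. I'll ease off, release and measure its centre.

```bash
python3 -m inch '[[0,0,-0.002,0,0.1],[0,0,-0.004,0,0.1],[0,0,-0.004,0,0.4],[0,0,-0.004,0,0.7],[0,0,-0.004,0,0.7],[0,0,-0.004,0,0.7],[0,0,-0.004,0,0.7]]';python3 -m inch '[[0,0,-0.02,0,0.7],[0,0,-0.05,0,0.7],[-0.02,0,-0.085,0,0.7],[-0.06,0,-0.09,0,0.7],[-0.06,0,-0.09,0,0.7]]';cat > fitlid.py <<'E'
from h import *
ps=[capture("scene"),capture("top")]
box=np.array([[a,b,d] for a in(-18,18) for b in(-9,9) for d in(14,48)],float);fl=np.vstack([ring(78,8),ring(78,14)])
D=[]
for p in ps:
    h=cv2.cvtColor(p["color"],cv2.COLOR_RGB2HSV)
    bl=(h[...,0]>100)&(h[...,0]<125)&(h[...,1]>150);ye=(h[...,0]>15)&(h[...,0]<35)&(h[...,1]>150)
    w=sil(p,np.vstack([ring(120,0)])+[450,151,0])>0
    D.append(((bl&w).astype(float),(ye&w).astype(float)));print(D[-1][0].sum(),D[-1][1].sum())
def f(v,z=0,sel=(0,)):
    A=R.from_euler("z",v[2]);e=0
    for i in sel:
        B=sil(ps[i],A.apply(box)+[v[0],v[1],z]);F=np.maximum(sil(ps[i],fl+[v[0],v[1],z]),B);e+=1-iou(B,D[i][1])+2*(1-iou(F,np.maximum(*D[i])))
    return e
for s in((0,),(1,),(0,1)): print(s,fit(lambda v:f(v,0,s),[455,151,.15],[6,6,.15]))
print(fit(lambda v:f(v,v[3],(0,1)),[455,151,.15,3],[6,6,.15,4]))
go(447,151,205,.16)
cv2.imwrite('pics/l4.png',cv2.cvtColor(cv2.resize(np.hstack([ps[0]['color'][80:210,230:380],ps[1]['color'][170:300,110:260]]),None,fx=2.6,fy=2.6),cv2.COLOR_RGB2BGR))
E
python3 fitlid.py
```

```text
time: 17.97
tool_pos: [445.0, 151.1, 200.6]
tcp_rot: [3.142, 0.001, 0.16]
contact_force: [-0.6, -0.3, 0.2]
grip_width: 46.7
finger_force: 0.0
time: 18.38
tool_pos: [380.1, 140.9, 291.4]
tcp_rot: [3.142, 0.006, 0.161]
contact_force: [-1.3, 1.1, -0.8]
grip_width: 64.1
finger_force: 0.0
1917.0 139.0
2873.0 133.0
(0,) (array([ 4.50659592e+02,  1.52816551e+02, -1.67131445e-01]), np.float64(0.5117322082870739))
(1,) (array([4.55215528e+02, 1.49572696e+02, 8.74026500e-02]), np.float64(0.8902480429802215))
(0, 1) (array([ 4.52933733e+02,  1.52141655e+02, -1.18106449e-01]), np.float64(1.424350778365301))
(array([ 4.52359029e+02,  1.53396729e+02, -6.74925294e-02, -5.78251375e+00]), np.float64(1.3995408223323305))
rows to go:  [0.063, 0.0005, 0.0864, 0.0001] at [384.7 141.5 291.4] 0.16
```

View pics/l4.png

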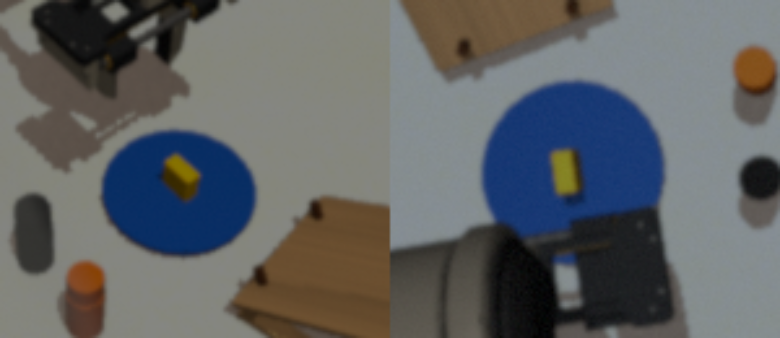

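```bash
cat > edge.py <<'E'
from h import *
import sys
def circ(x,y,z,r,names=("scene","top")):
    ps=[capture(n) for n in names];gm=[]
    for p in ps:
        g=cv2.GaussianBlur(cv2.cvtColor(p["color"],cv2.COLOR_RGB2GRAY).astype(np.float32),(0,0),1.2);gm.append(np.minimum(np.hypot(cv2.Sobel(g,-1,1,0),cv2.Sobel(g,-1,0,1)),150))
    def ec(v,sel):
        e=0
        for i in sel:
            q=np.array([proj(ps[i],a) for a in ring(r,0)+v],np.float32);e-=cv2.remap(gm[i],q[None,:,0],q[None,:,1],cv2.INTER_LINEAR).mean()
        return e
    for s in((0,),(1,),(0,1)): print(s,fit(lambda v:ec([v[0],v[1],z],s),[x,y],[5,5]))
    print("free z",fit(lambda v:ec(v,(0,1)),[x,y,z],[5,5,5]))
if __name__=="__main__": circ(*map(float,sys.argv[1:5]))
E
python3 edge.py 452 152 14 78
```

```text
(0,) (array([455.34727986, 148.97580012]), np.float64(-149.84793090820312))
(1,) (array([454.01136363, 150.12819186]), np.float64(-109.79039764404297))
(0, 1) (array([454.33059059, 149.86240395]), np.float64(-258.1628112792969))
free z (array([453.94643529, 150.37816467,  11.6014143 ]), np.float64(-259.3492126464844))
```

```bash
python3 -m inch '[[0.03,0,0,0,0.7],[0.06,0,0,0,0.7],[0.070,0.002,0.01,0,0.7],[0.070,0.002,0.04,0,0.7],[0.070,0.002,0.07,0,0.7],[0.070,0.002,0.088,0,0.7],[0.070,0.002,0.088,0,0.7]]';python3 -c "
from h import *
go(454.3,150,197,.16)"
```

```text
time: 19.17
tool_pos: [454.8, 150.5, 198.9]
tcp_rot: [3.141, 0.008, 0.159]
contact_force: [-0.7, -0.6, -0.0]
grip_width: 64.1
finger_force: 0.0
rows to go:  [-0.0006, 0.0004, 0.0019, -0.0005] at [454.8 150.5 198.9] 0.159
```

```bash
python3 -m inch '[[0,0,0.002,0,0.45],[0,0,0.002,0,0.25],[0,0,0.002,0,0.1],[0,0,0.002,0,0.1],[0,0,0.002,0,0.1],[0,0,0.002,0,0.1],[0,0,0.002,0,0.1],[0,0,0.002,0,0.1]]'; python3 -m inch '[[0,0,-0.003,0,0.1],[0,0,-0.008,0,0.1],[0,0,-0.02,0,0.1],[0,0,-0.045,0,0.1],[0,0,-0.08,0,0.1],[0,0,-0.12,0,0.1],[0,0,-0.145,0,0.1],[0,0,-0.145,0,0.1]]';python3 -c "
from h import *
go(516.2,-232.5,340,1.3)"
```

```text
time: 19.83
tool_pos: [455.3, 150.8, 201.4]
tcp_rot: [-3.141, -0.001, 0.16]
contact_force: [-1.0, 0.9, 3.9]
grip_width: 17.7
finger_force: 30.0
time: 20.5
tool_pos: [456.3, 150.9, 351.5]
tcp_rot: [3.141, -0.01, 0.16]
contact_force: [1.7, 0.8, -2.1]
grip_width: 17.8
finger_force: 30.0
rows to go:  [-0.0019, 0.3881, 0.0115, -1.1401] at [456.3 150.9 351.5] 0.16
```

```bash
python3 -m inch '[[0,0.015,0,-0.08,0.1],[0,0.05,0,-0.19,0.1],[0,0.089,0,-0.30,0.1],[0,0.128,0,-0.41,0.1],[0,0.167,0,-0.52,0.1],[0,0.206,0,-0.63,0.1],[0,0.245,0,-0.74,0.1],[0,0.284,0,-0.85,0.1]]'; python3 -c "
from h import *
go(516.2,-232.5,340,1.3)"
```

```text
time: 21.17
tool_pos: [499.0, -124.5, 344.9]
tcp_rot: [-3.139, 0.0, 1.01]
contact_force: [0.8, 0.5, -3.2]
grip_width: 17.8
finger_force: 30.0
rows to go:  [-0.0823, 0.0721, 0.0049, -0.29] at [ 499.  -124.5  344.9] 1.01
```

```bash
python3 -m inch '[[-0.023,0.02,0,-0.08,0.1],[-0.05,0.043,0,-0.16,0.1],[-0.07,0.06,0,-0.24,0.1],[-0.08,0.068,0,-0.289,0.1],[-0.08,0.068,0,-0.289,0.1],[-0.08,0.068,0,-0.289,0.1]]'; python3 - <<'E'
from h import *
go(516.2,-232.5,340,1.3)
ps=[capture("scene"),capture("top")]
cv2.imwrite('pics/p1.png',cv2.cvtColor(cv2.resize(np.hstack([ps[0]['color'][130:290,70:230],ps[1]['color'][120:280,290:450]]),None,fx=2.4,fy=2.4),cv2.COLOR_RGB2BGR))
E
python3 edge.py 516 -232 153 78
```

```text
time: 21.67
tool_pos: [513.5, -227.2, 344.6]
tcp_rot: [-3.139, -0.001, 1.291]
contact_force: [-0.4, -0.1, -3.3]
grip_width: 17.4
finger_force: 30.0
rows to go:  [-0.0043, 0.0041, 0.0046, -0.0095] at [ 513.5 -227.2  344.6] 1.291
(0,) (array([ 512.42083101, -228.84702888]), np.float64(-84.90843963623047))
(1,) (array([ 516.05674089, -229.85895426]), np.float64(-54.84599304199219))
(0, 1) (array([ 513.796368 , -228.6970998]), np.float64(-136.1141357421875))
free z (array([ 515.31831644, -228.78406169,  159.0237558 ]), np.float64(-144.04132080078125))
```

View pics/p1.png

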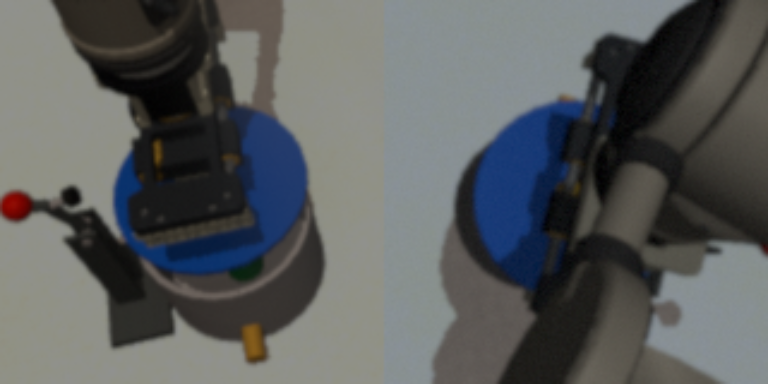

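```bash
python3 -m inch '[[-0.003,0.003,0.0,-0.01,0.1],[-0.003,0.003,0.01,-0.01,0.1],[-0.003,0.003,0.02,-0.01,0.1],[-0.003,0.003,0.028,-0.01,0.1],[-0.003,0.003,0.032,-0.01,0.1],[-0.003,0.003,0.032,-0.01,0.1],[-0.003,0.003,0.032,-0.01,0.1]]'; python3 -c "
from h import *
go(516.5,-231.4,300,1.3)"; python3 edge.py 516 -232 125 78
```

```text
time: 22.45
tool_pos: [516.0, -230.6, 313.5]
tcp_rot: [-3.141, -0.0, 1.303]
contact_force: [-0.7, 1.2, -1.8]
grip_width: 17.7
finger_force: 30.0
rows to go:  [-0.0006, 0.0007, 0.0135, 0.0032] at [ 516.  -230.6  313.5] 1.303
(0,) (array([ 515.52506006, -233.36244893]), np.float64(-79.41309356689453))
(1,) (array([ 510.8554827 , -221.16496029]), np.float64(-67.40143585205078))
(0, 1) (array([ 516.29867813, -233.37246318]), np.float64(-129.83399963378906))
free z (array([ 517.92250067, -233.81381939,  128.99603186]), np.float64(-131.0560302734375))
```

```bash
for i in 1 2 3; do python3 -m inch '[[0,0,0.001,0,0.1],[0,0,0.002,0,0.1],[0,0,0.003,0,0.1],[0,0,0.004,0,0.1],[0,0,0.004,0,0.1]]' | egrep 'pos|force|time'; done
```

```text
time: 22.97
tool_pos: [515.9, -230.6, 309.8]
contact_force: [-0.2, -0.4, -3.0]
finger_force: 30.0
time: 23.38
tool_pos: [515.9, -230.6, 305.7]
contact_force: [0.0, 0.3, -3.5]
finger_force: 30.0
time: 23.8
tool_pos: [515.9, -230.6, 301.7]
contact_force: [0.1, -0.1, -2.6]
finger_force: 30.0
```

```bash
for i in 1 2 3; do python3 -m inch '[[0,0,0.0007,0,0.1],[0,0,0.0014,0,0.1],[0,0,0.002,0,0.1],[0,0,0.002,0,0.1]]' | egrep 'pos|force|time'; done
```

```text
time: 24.13
tool_pos: [516.0, -230.6, 299.9]
contact_force: [-0.0, 0.4, -2.1]
finger_force: 30.0
time: 24.47
tool_pos: [516.0, -230.6, 298.4]
contact_force: [-0.9, 0.8, 1.0]
finger_force: 30.0
time: 24.8
tool_pos: [515.8, -230.5, 298.4]
contact_force: [-5.8, 2.9, 15.7]
finger_force: 30.0
```

```bash
python3 -m inch '[[0,0,-0.001,0,0.1],[0,0,-0.0015,0,0.1],[0,0,-0.0015,0,0.4],[0,0,-0.0015,0,0.6],[0,0,-0.0015,0,0.6],[0,0,-0.0015,0,0.6]]'; python3 -m inch '[[0,0,-0.015,0,0.6],[0,0,-0.045,0,0.6],[0,0,-0.075,0,0.6],[0,0,-0.1,0,0.6],[0,0,-0.11,0,0.6],[0.04,0,-0.11,0,0.6],[0.08,0,-0.11,0,0.6],[0.08,0,-0.11,0,0.6]]'; python3 - <<'E'
from h import *
go(480,-363.6,405,1.3)
ps=[capture("scene"),capture("top")];rr=[]
for p in ps:
    h=cv2.cvtColor(p["color"],cv2.COLOR_RGB2HSV);m=(((h[...,0]<6)|(h[...,0]>174))&(h[...,1]>170)&(h[...,2]>70)).astype(np.uint8)
    n,l,s,ce=cv2.connectedComponentsWithStats(m);i=1+np.argmax(s[1:,4]);print(ce[i],s[i,:5]);rr.append(ray(p,ce[i]))
print("ball",tri(rr))
for t in("clamp_hinge","clamp_ball"): 
    r=[tip_of(p,t) for p in ps]; print(t,tri([ray(p,q[0]["centre"]) for p,q in zip(ps,r)]) if all(r) else r)
cv2.imwrite('pics/p2.png',cv2.cvtColor(cv2.resize(np.hstack([ps[0]['color'][150:290,60:220],ps[1]['color'][130:270,310:470]]),None,fx=2.4,fy=2.4),cv2.COLOR_RGB2BGR))
E
python3 edge.py 516 -232 111 78
```

```text
time: 25.3
tool_pos: [516.1, -230.7, 297.2]
tcp_rot: [-3.141, 0.0, 1.303]
contact_force: [0.4, -0.7, -1.0]
grip_width: 39.4
finger_force: 0.0
time: 25.97
tool_pos: [538.0, -148.4, 406.9]
tcp_rot: [-3.141, -0.003, 1.307]
contact_force: [-1.0, -0.6, 0.1]
grip_width: 55.1
finger_force: 0.0
rows to go:  [-0.2229, 0.0, 0.0019, 0.0073] at [ 538.  -148.4  406.9] 1.307
[ 76.01923077 215.21153846] [ 70 210  13  11 104]
(0,) (array([ 517.62134768, -234.33110776]), np.float64(-66.07083129882812))
(1,) (array([ 514.95706534, -234.02999413]), np.float64(-35.8047981262207))
(0, 1) (array([ 515.67163086, -234.27600098]), np.float64(-100.84498596191406))
free z (array([ 519.50967481, -235.06546758,  114.32321   ]), np.float64(-99.19223022460938))Traceback (most recent call last):
  File "<stdin>", line 6, in <module>
    return _wrapfunc(a, 'argmax', axis=axis, out=out, **kwds)
    return bound(*args, **kwds)
ValueError: attempt to get argmax of an empty sequence
```

```bash
python3 -m inch '[[-0.03,0,0,0,0.6],[-0.068,0,0,0,0.6],[-0.106,0,0,0,0.6],[-0.144,0,0,0,0.6],[-0.18,0,0,0,0.6],[-0.21,0,0,0,0.6],[-0.223,0,0,0,0.6],[-0.223,0,0,0,0.6]]'; python3 - <<'E'
from h import *
go(480,-363.6,358,1.3)
p=capture("scene")
h=cv2.cvtColor(p["color"],cv2.COLOR_RGB2HSV);m=(((h[...,0]<6)|(h[...,0]>174))&(h[...,1]>150)&(h[...,2]>50)).astype(np.uint8)
n,l,s,ce=cv2.connectedComponentsWithStats(m);print(s[1:].tolist(),ce[1:].round(1).tolist(),proj(p,[480,-363.6,193]))
E
```

```text
time: 26.83
tool_pos: [476.4, -372.3, 406.6]
tcp_rot: [-3.141, 0.0, 1.298]
contact_force: [-0.0, 0.6, -0.0]
grip_width: 55.4
finger_force: 0.0
rows to go:  [0.0094, 0.0012, 0.0486, -0.0022] at [ 476.4 -372.3  406.6] 1.298
[[71, 210, 11, 11, 93]] [[75.8, 215.1]] [ 76.29835597 215.62452307]
```

```bash
python3 -m inch '[[0.009,0.001,0,0,0.6],[0.009,0.001,0.015,0,0.6],[0.009,0.001,0.035,0,0.6],[0.009,0.001,0.05,0,0.6],[0.009,0.001,0.05,0,0.6]]';python3 -m inch '[[0,0,0,0,0.45],[0,0,0,0,0.3],[0,0,0,0,0.2],[0,0,0,0,0.15],[0,0,0,0,0.15],[0,0,0,0,0.15]]'
```

```text
time: 27.3
tool_pos: [481.9, -357.4, 354.5]
tcp_rot: [-3.136, -0.003, 1.306]
contact_force: [-0.0, 0.2, -0.1]
grip_width: 55.2
finger_force: 0.0
time: 27.8
tool_pos: [480.0, -360.0, 358.0]
tcp_rot: [-3.136, 0.001, 1.303]
contact_force: [-9.1, 2.2, 4.1]
grip_width: 22.2
finger_force: 30.0
```

```bash
python3 -m inch '[[0.006,0,-0.003,0,0.15],[0.0134,0,-0.0056,0,0.15],[0.021,0,-0.007,0,0.15],[0.029,0,-0.008,0,0.15],[0.029,0,-0.008,0,0.15]]' | egrep 'pos|force|width'; python3 -c "
from h import *
o=get_obs();print(np.round(o['contact_force'],1),np.round(o['moment'],2))
p=capture('scene');print([(x['centre'],x['conf']) for x in tip_of(p,'clamp_ball')])"
```

```text
tool_pos: [487.8, -331.6, 366.7]
contact_force: [-11.0, 2.5, 7.7]
grip_width: 22.3
finger_force: 30.0
[-11.    2.5   7.7] [ 0.27  1.76 -0.08]
[([90.1, 209.9], 0.65)]
```

```bash
python3 -m inch '[[0.008,0,0.0003,0,0.15],[0.0156,0,0.0015,0,0.15],[0.023,0,0.004,0,0.15],[0.0304,0,0.0069,0,0.15],[0.0304,0,0.0069,0,0.15]]' | egrep 'pos|force|width';  python3 -m inch '[[0.007,0,0.004,0,0.15],[0.013,0,0.0088,0,0.15],[0.0185,0,0.0145,0,0.15],[0.0234,0,0.0205,0,0.15],[0.0234,0,0.0205,0,0.15]]' | egrep 'pos|force|width'
```

```text
tool_pos: [496.1, -301.2, 360.0]
contact_force: [-8.8, 7.8, 11.1]
grip_width: 21.7
finger_force: 30.0
tool_pos: [502.9, -276.8, 338.9]
contact_force: [-3.9, 16.4, 11.4]
grip_width: 20.8
finger_force: 30.7
```

```bash
python3 -m inch '[[0.003,0,0.005,0,0.15],[0.005,0,0.010,0,0.15],[0.006,0,0.014,0,0.15],[0.006,0,0.014,0,0.15]]' | egrep 'pos|force|width';  python3 -m inch '[[0.001,0,0.002,0,0.15],[0.002,0,0.004,0,0.15],[0.002,0,0.006,0,0.15],[0.002,0,0.006,0,0.15]]' | egrep 'pos|force|width'
```

```text
tool_pos: [505.0, -269.8, 324.7]
contact_force: [-2.1, 24.6, 10.8]
grip_width: 20.7
finger_force: 30.8
tool_pos: [505.5, -268.1, 318.6]
contact_force: [-0.5, 23.6, 9.4]
grip_width: 21.3
finger_force: 30.0
```

```bash
for i in 1 2 3; do python3 -m inch '[[0.001,0,0.001,0,0.15],[0.0015,0,0.002,0,0.15],[0.0015,0,0.002,0,0.15]]' | egrep 'pos|force|width'; done; python3 -c "
from h import *
p=capture('scene');print([(x['centre'],x['conf']) for x in tip_of(p,'clamp_ball')])
u=np.array([.265,.964])
for a in(0,.1,.2): 
  q=np.array([488.9,-331.8])+u*63*np.cos(.24+a);print(a,proj(p,[*q,136+63*np.sin(.24+a)]))"
```

```text
tool_pos: [505.7, -267.3, 316.5]
contact_force: [-2.5, 20.0, 8.4]
grip_width: 21.5
finger_force: 30.0
tool_pos: [505.9, -266.4, 314.3]
contact_force: [-2.6, 17.3, 7.4]
grip_width: 21.6
finger_force: 30.0
tool_pos: [506.2, -265.5, 312.2]
contact_force: [-3.6, 14.0, 5.5]
grip_width: 21.6
finger_force: 30.0
[]
0 [135.87779375 214.85619133]
0.1 [134.04138309 213.5952855 ]
0.2 [131.89275749 212.43717487]
```

```bash
for i in 1 2 3; do python3 -m inch '[[0.0005,0,0.001,0,0.15],[0.001,0,0.002,0,0.15],[0.001,0,0.002,0,0.15]]' | egrep 'pos|force|width'; done
```

```text
tool_pos: [506.4, -264.8, 310.1]
contact_force: [-3.1, 12.2, 4.5]
grip_width: 21.7
finger_force: 30.0
tool_pos: [506.5, -264.2, 308.1]
contact_force: [-4.7, 10.5, 4.1]
grip_width: 21.5
finger_force: 30.0
tool_pos: [506.5, -263.8, 307.8]
contact_force: [-9.6, 9.7, 15.9]
grip_width: 21.7
finger_force: 30.0
```

```bash
python3 -m inch '[[0,0,0.001,0,0.15],[0,0,0.001,0,0.15],[0,0,0.001,0,0.15]]' | egrep 'pos|force|width'; python3 -m inch '[[0,0,-0.002,0,0.15],[0,0,-0.002,0,0.3],[0,0,-0.002,0,0.5],[0,0,-0.002,0,0.5],[0,0,-0.002,0,0.5]]'; python3 -m inch '[[0,0,-0.02,0,0.5],[0,0,-0.055,0,0.5],[0,0,-0.09,0,0.5],[0,0,-0.11,0,0.5],[0.04,0,-0.11,0,0.5],[0.08,0,-0.12,0,0.5],[0.12,0,-0.13,0,0.5],[0.16,0,-0.13,0,0.5]]'; python3 -m inch '[[0.04,0,0,0,0.5],[0.08,0,0,0,0.5],[0.12,0,0,0,0.5],[0.15,0,0,0,0.5],[0.15,0,0,0,0.5]]'; python3 - <<'E'
from h import *
ps=[capture("scene"),capture("top")];rr=[]
u=np.array([.265,.964])
for p in ps:
    h=cv2.cvtColor(p["color"],cv2.COLOR_RGB2HSV);m=(((h[...,0]<6)|(h[...,0]>174))&(h[...,1]>150)&(h[...,2]>50)).astype(np.uint8);m[:,480:]=0
    n,l,s,ce=cv2.connectedComponentsWithStats(m);print(s[1:,4].tolist(),ce[1:].round(1).tolist());i=1+np.argmax(s[1:,4]) if n>1 else 0;rr.append(ray(p,ce[i]))
    for a in(0,.1): q=np.array([488.9,-331.8])+u*63*np.cos(.24+a);print(a,proj(p,[*q,136+63*np.sin(.24+a)]))
print("ball",tri(rr))
cv2.imwrite('pics/p3.png',cv2.cvtColor(cv2.resize(np.hstack([ps[0]['color'][160:280,80:230],ps[1]['color'][130:250,300:450]]),None,fx=2.6,fy=2.6),cv2.COLOR_RGB2BGR))
E
python3 edge.py 516 -232 111 78
```

```text
tool_pos: [506.5, -263.7, 307.6]
contact_force: [-10.9, 10.9, 21.2]
grip_width: 21.6
finger_force: 30.0
time: 32.08
tool_pos: [507.7, -265.6, 307.4]
tcp_rot: [3.141, 0.0, 1.303]
contact_force: [-0.4, 0.4, -0.2]
grip_width: 42.6
finger_force: 0.0
time: 32.75
tool_pos: [550.2, -109.8, 439.3]
tcp_rot: [3.137, 0.0, 1.302]
contact_force: [0.6, -0.4, 0.1]
grip_width: 46.0
finger_force: 0.0
time: 33.17
tool_pos: [590.2, 38.7, 436.9]
tcp_rot: [3.141, -0.002, 1.309]
contact_force: [-0.1, -0.2, -0.1]
grip_width: 45.7
finger_force: 0.0
[100] [[134.9, 214.4]]
0 [135.87779375 214.85619133]
0.1 [134.04138309 213.5952855 ]
[100] [[393.3, 208.3]]
0 [392.2390251  208.09383532]
0.1 [394.3034371  208.16103628]
ball (array([ 504.7, -274. ,  153.3]), [0.0, 0.0])
(0,) (array([ 517.40365705, -233.80398494]), np.float64(-91.32762908935547))
(1,) (array([ 517.12794921, -234.57076032]), np.float64(-95.14713287353516))
(0, 1) (array([ 517.1926783 , -234.01180959]), np.float64(-186.1888427734375))
free z (array([ 517.43221493, -234.05386826,  111.52237736]), np.float64(-186.22775268554688))
```

View pics/p3.png

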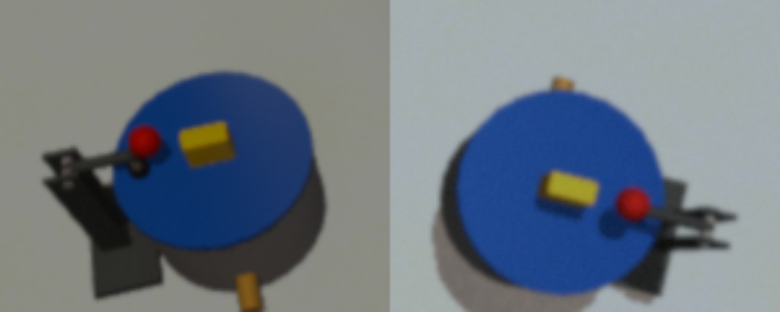

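The ball shows at (145,142) and (633,204) in the crop, on the fully-down projection. The lid is level with its flange top at about 111.5 mm. To be sure of the clamp, I'll press the ball once from above with shut fingers.

```bash
python3 -m inch '[[-0.04,0,0,0,0.1],[-0.08,0,0,0,0],[-0.12,0,0,0,0],[-0.16,0,0,0,0],[-0.2,0,0,0,0],[-0.24,0,0,0,0],[-0.28,0,0,0,0],[-0.315,0,0,0,0]]'|egrep pos; python3 -m inch '[[0,0,0.02,0,0],[0,0,0.04,0,0],[0,0,0.06,0,0],[0,0,0.06,0,0]]'; python3 -c "
from h import *
go(505,-272.8,346,1.303)"
```

```text
tool_pos: [504.0, -273.9, 437.4]
time: 34.37
tool_pos: [504.3, -271.5, 373.3]
tcp_rot: [-3.135, -0.002, 1.3]
contact_force: [-2.0, 0.2, -0.7]
grip_width: 0.5
finger_force: 0.0
rows to go:  [-0.0011, 0.001, 0.0273, -0.003] at [ 504.3 -271.5  373.3] 1.3
```

```bash
python3 -m inch '[[-0.001,0.001,0.012,0,0],[-0.001,0.001,0.022,0,0],[-0.001,0.001,0.028,0,0],[-0.001,0.001,0.030,0,0],[-0.001,0.001,0.030,0,0]]'|egrep 'pos|force'; for i in 1 2 3; do python3 -m inch '[[0,0,0.0008,0,0],[0,0,0.0016,0,0],[0,0,0.0016,0,0]]'|egrep 'pos|contact'; done
```

```text
tool_pos: [506.8, -271.5, 347.0]
contact_force: [0.4, -0.5, 0.7]
finger_force: 0.0
tool_pos: [507.0, -271.3, 345.9]
contact_force: [0.2, -1.2, 0.4]
tool_pos: [506.9, -271.3, 343.8]
contact_force: [0.9, 1.4, 0.4]
tool_pos: [506.9, -271.3, 342.1]
contact_force: [1.0, -0.2, -0.7]
```

```bash
for i in 1 2 3; do python3 -m inch '[[0,0,0.0008,0,0],[0,0,0.0012,0,0],[0,0,0.0012,0,0]]'|egrep 'pos|contact'; done
```

```text
tool_pos: [506.9, -271.4, 341.2]
contact_force: [-0.5, 0.2, 0.8]
tool_pos: [506.9, -271.3, 340.8]
contact_force: [-2.0, 0.9, 6.2]
tool_pos: [506.9, -271.3, 340.5]
contact_force: [-4.0, 2.8, 11.2]
```

```bash
for i in 1 2; do python3 -m inch '[[0,0,0.0008,0,0],[0,0,0.0015,0,0],[0,0,0.0015,0,0]]'|egrep 'pos|contact'; done;  python3 -m inch '[[0,0,-0.01,0,0],[0,0,-0.04,0,0],[0,0,-0.08,0,0],[0.02,0,-0.1,0,0],[0.06,0,-0.1,0,0],[0.1,0,-0.1,0,0],[0.13,0,-0.1,0,0],[0.13,0,-0.1,0,0]]'; python3 -m inch '[[0,0,0,0,0],[0,0,0,0,0]]' | tail -3; python3 - <<'E'
from h import *
p=capture("scene")
h=cv2.cvtColor(p["color"],cv2.COLOR_RGB2HSV);m=(((h[...,0]<6)|(h[...,0]>174))&(h[...,1]>150)&(h[...,2]>50)).astype(np.uint8)
n,l,s,ce=cv2.connectedComponentsWithStats(m);print(s[1:,4],ce[1:])
print(close_job())
E
```

```text
tool_pos: [506.8, -271.2, 340.2]
contact_force: [-5.4, 3.0, 17.9]
tool_pos: [506.7, -271.1, 340.0]
contact_force: [-8.0, 4.3, 26.3]
time: 37.45
tool_pos: [542.1, -141.3, 436.0]
tcp_rot: [3.141, -0.002, 1.308]
contact_force: [0.3, 0.7, 0.2]
grip_width: 0.2
finger_force: 0.0
contact_force: [-0.7, 0.1, 0.6]
grip_width: 0.5
finger_force: 0.0
[99] [[134.82828283 214.26262626]]
the job is handed in; nothing more can be done
None
```

The job is handed in at about 38 s: the green bottle stands in the chamber, the lid measured seated and level, and the clamp is down at its stop; the hand-in returned no verdict.

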